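# Hold the ring holder level over the stirrer

## Task

First swing the stirrer's probe arm about a quarter turn out to the side, well clear of the heating plate; then lift the ring holder by its balance point and carry it level over the stirrer, without knocking it on anything. Finish while still holding it there, level and still: its clamp block right above the short holder post with about 3 cm of air between them, and its ring centred above the heating plate, so that I can guide it down. Do not lower it on or let go, and leave everything else where it is.

Things in the scene. Friction and masses are not known exactly. Their poses are not given: they have to be found in the camera images.
- holder: Ring holder: one rigid even metal casting, 0.6 kg, lying at right. Clamp block 44 x 44 mm, 40 high, upright 17 mm bore, at x = -90 mm; bar 12 mm wide, 20 high; open ring (84 mm outside, 70 inside, 14 high) at x = +90 mm. Flush undersides. Origin: underside, midway between block and ring centres; x along the bar from block to ring, z up. Thumbscrew juts 18 mm off the block.
- holder_balance (a point): The ring holder's balance point: on the bar, 57 mm from the block's centre towards the ring (x = -33 mm in the holder's frame), 10 mm above the underside. Axes as the holder's. Grip across the bar here.
- holder_bore (a point): Centre of the clamp block's bore, in the underside plane of the holder (x = -90 mm)
- holder_ring (a point): Centre of the ring, in the underside plane of the holder (x = +90 mm)
- stirrer: Heating stirrer, fixed: white housing 170 (x) x 330 (y) x 80 mm high, knobs on its front (-x). Origin under its centre, y to the robot's left. On top: round metal plate (124 mm across, 12 high) at y = +55 mm; upright holder post (12 mm diameter, top 160 mm above the table) at y = -125 mm, 180 mm from the plate's centre; probe arm's post at the far left corner (x = 65, y = 135 mm).
- plate_center (a point): Centre of the heating plate's top face, 92 mm above the table
- post_top (a point): Centre of the holder post's top, 160 mm above the table; axes as the stirrer's
- probe_arm (a joint): Angle of the probe arm about its upright hinge, rad: 0 = its probe hangs right over the plate's centre; grows as the arm turns clockwise seen from above, its end going first towards the robot (-x) and then out to the left (+y). Range -0.35 to 1.9. It turns easily (about 1 N at the grip point) and stays where it is left.
- probe_hinge (a point): On the probe arm's hinge axis, at mid-height of its bar (207 mm above the table). The hub is 24 mm in diameter and its top is 222 mm above the table
- probe_grip (a point): Point on the probe arm's bar, 60 mm from the hinge axis, at mid-height of the bar (207 mm above the table). The bar is 10 mm wide, 14 mm high and level; at 108 mm from the hinge a thin probe hangs down to 125 mm above the table, under a black cap 16 mm across
- dropper_a: Bystander: white plastic dropper bottle, 32 mm diameter, 75 mm tall, standing to the left of the stirrer. Origin: centre of its underside.
- dropper_b: Bystander: a second white dropper bottle, the same size, to the left of the stirrer. Origin: centre of its underside.
- stopper_a: Bystander: small cork stopper, 29 mm diameter, 26 mm tall, standing on the table close beside the ring holder's bar. Origin: centre of its underside.
- stopper_b: Bystander: a second cork stopper of that size, standing on the stirrer's housing near its front edge, between plate and holder post. Origin: centre of its underside.
- beaker: Bystander: open glass beaker, 68 mm diameter, 80 mm tall, standing behind the stirrer (far side from the robot). Origin: centre of its underside.
- flask: Bystander: conical glass flask, 86 mm diameter at the base, 140 mm tall, standing beyond the ring holder. Origin: centre of its underside.
- spare_block: Bystander: a loose clamp block, 44 x 44 x 40 mm, with no bar and no ring, close to the robot; not needed. Origin: centre of its underside.
- pipette: Bystander: white hand pipette lying at the far right edge, 230 mm long, 30 mm wide. Origin: centre of its underside.

How it is judged:
On the way, in this order (a step that is already met when the one before it is completed fails the run):
1. the probe arm is swung clear of the plate while the holder still lies on the table (value of joint probe_arm above 1 rad and height (world z) of holder below 0.01 m), for 0.2 s.
2. the holder is lifted level, gripped at its balance point (height (world z) of holder above 0.06 m and angle between holder's own z axis and vertical below 0.12 rad and contact force between the fingers and holder above 1 N and x of the grasp point in the frame of holder_balance between -0.022 and 0.022 m), for 0.2 s.
At the end, for the whole second after the job is handed in: Held still within 22 mm of the balance point along the bar, level within 0.09 rad, touching no part of the stirrer; bore within 15 mm of the post's axis, underside 12 to 60 mm above the post's top, ring within 20 mm of the plate's centre; probe arm more than 1.0 rad clear (value of joint probe_arm above 1 rad and horizontal distance between holder_bore and post_top below 0.015 m and horizontal distance between holder_ring and plate_center below 0.02 m and z of holder_bore in the frame of post_top between 0.012 and 0.06 m and angle between holder's own z axis and vertical below 0.09 rad and linear speed of holder below 0.02 m/s and angular speed of holder below 0.1 rad/s and contact force between the fingers and holder above 1 N and contact force between holder and stirrer below 0.1 N and x of the grasp point in the frame of holder_balance between -0.022 and 0.022 m); the arm keeps its last pose, push and grip.
It fails at once if the holder is knocked against the stirrer or its probe arm (over 3 N) (contact force between holder and stirrer above 3 N).
It fails at once if the holder is tipped more than 0.35 rad (angle between holder's own z axis and vertical above 0.35 rad).
It fails at once if a bystander is moved more than 30 mm (distance of any of dropper_a, dropper_b, stopper_a, stopper_b, beaker, flask, spare_block, pipette from where it was at the start of the episode above 0.03 m).
It fails at once if the holder knocks a bystander (over 3 N) (contact force between holder and dropper_a above 3 N or contact force between holder and dropper_b above 3 N or contact force between holder and stopper_a above 3 N or contact force between holder and stopper_b above 3 N or contact force between holder and beaker above 3 N or contact force between holder and flask above 3 N or contact force between holder and spare_block above 3 N or contact force between holder and pipette above 3 N).
It also fails if it takes over 61 s, if anything falls off the work surface, if the arm or the gripper's body presses on something with over 40 N, if the wrist force passes 120 N, or if a joint passes its speed limit or range.

## Robot

A 6-joint arm with a two-finger parallel gripper is mounted at the origin on the work surface. World frame = base frame: x ahead of the robot, y to its left, z up, the work surface at z = 0. Lengths are in m, angles in rad, forces in N, time in s.
With the tool pointing down it reaches from about 0.35 to 0.975 m from the base axis. Payload 4.9 kg.
Tool frame: the origin (TCP) lies at the very end of the fingers, on their centre line; the grasp point (between the pads) lies 19 mm behind it (ctrl.grasp_offset is the distance from the TCP to the grasp point, in m); z points along the fingers, y is the line along which they close (so a half turn about z gives the same grasp; the last joint's range is limited). The gripper opens to 85 mm and grips with 20 to 120 N. Pads are 22 mm wide; open, the fingers measure 114 mm over their backs; the gripper's body (76 mm by 85 mm) begins 54 mm behind the grasp point. The pads swing forward as they close: fully open they stand 13 mm farther back than shut.
Start: joints at [-1.297, 0.053, 1.613, -0, 1.476, -0.119], TCP at [0.239, -0.577, 0.231] pointing down, gripper open.
Joint ranges: [-3.01, 3.01], [-1.01, 2.22], [0.06, 2.58], [-1.02, 4.17], [0.09, 2.62], [-3.14, 3.14]. Speed limits (rad/s): [2.57, 2.57, 3.14, 3.14, 3.14, 3.14].

## Interface

Orientations are given as a rotation vector (axis times angle).
In Python, from station import ctrl, optics gives the robot as it stands.
- The arm moves only by the shell command python3 -m handwheel 'ROWS' [OPENING] [FORCE]. ROWS is JSON, a list of rows, each an object of numbers: "tx", "ty", "tz": the shift along the tool's x, y, z in mm; "roll": the turn about the tool's z in rad. A call has 1 to 12 rows; each row shifts and turns the commanded pose from where the row before left it, along the tool's axes as they then stand; what a row does not reach is not made up. A row lasts 1/12 s, in which the tool goes at most 41.7 mm and 7.16 degrees, less where a joint would pass 70% of its speed; a pose out of reach is approached as far as the arm can. A call with a gripper value outside its range is refused whole. OPENING is the finger opening in mm, from 0 to 85.4, set as the call begins (- or left out, the last holds). The fingers move at their own pace and stop on an object; FORCE is the grip in N (left out, the last holds). Time passes only in rows, so rows that do not move let the fingers close. It gives the time, the measured TCP pose, the force, the opening and the grip force at its end, in the units of the state.
- ctrl.get_obs(): the state, without advancing time (a new reading comes with each control period).
- optics.get_image(name): name is "scene" or "top" or "wrist"; returns (picture, depth): 420x560x3 uint8, red, green, blue; 420x560 float32, m along the optical axis (not along the pixel's ray), 0 where there is no reading.
- optics.camera_params(name): a dict with "mtx" (3x3 intrinsics, pixels), "extrinsics" (4x4, takes a point from camera to world coordinates); the wrist camera has in their place "tool_from_camera" (4x4, takes a point from camera to tool coordinates, whose origin is the TCP and whose axes are the flange's). Camera axes: x right, y down, z forward; pixel columns grow to the right and rows downward; lengths in m; the calibration is good to about 2 mm. A picture is of the moment at which its call begins: read the wrist's pose just before it. camera_params takes no time and is no camera call.
- ctrl.finish_job(): hands the job in; it is judged then, once.
The state is a dict: "t": time; "q": joint angles; "dq": joint speeds; "effort": joint torques, N m; "tool_pos": TCP position; "tool_rot": TCP orientation; "contact_force": force on the tool from outside, world axes, zero at the start; "wrist_torque": the same for the moment, N m; "opening": finger opening in m; "grip_force": force on a finger pad.
Only numpy, scipy, OpenCV 4.12 (cv2) and the standard library are available. Lean on these libraries where they do the work, as an engineer would, in place of code of your own. Each camera call takes 0.05 s, during which the arm holds its last target. There are 200 camera calls.

## Working session

There is one attempt and no reset: what is moved stays moved. The work goes in short steps, Python scripts to look and compute and a shell command to move; the robot and the scene stay as the last step left them, time stands still between calls to the robot, and variables do not carry over. Pictures are saved under pics/ and viewed, at most 10 in all, crops included, and the job is handed in when it is done.

```bash
mkdir -p pics; python3 - <<'E'
from station import ctrl, optics
import cv2,numpy as np
o=ctrl.get_obs();print(o['t'],o['tool_pos'],o['tool_rot'],o['opening'])
for n in['scene','top']:
    p,d=optics.get_image(n);cv2.imwrite(f'pics/{n}0.png',p[:,:,::-1]);np.savez(f'{n}0.npz',p=p,d=d)
    c=optics.camera_params(n);print(n,np.round(c['mtx'],1).tolist(),np.round(c['extrinsics'],4).tolist())
print(optics.camera_params('wrist'))
E
```

```text
0.0 [ 0.23905812 -0.57678349  0.23003468] [-3.07913206e+00 -6.12608145e-01  2.12213025e-04] 0.08532440593841582
scene [[381.6, 0.0, 281.1], [0.0, 381.6, 208.2], [0.0, 0.0, 1.0]] [[-0.6286, 0.4291, -0.6486, 1.2874], [0.7776, 0.361, -0.5148, 0.5695], [0.0132, -0.828, -0.5606, 0.8122], [0.0, 0.0, 0.0, 1.0]]
top [[544.7, 0.0, 285.1], [0.0, 544.7, 206.5], [0.0, 0.0, 1.0]] [[-0.007, -0.9875, 0.1575, 0.3073], [-0.9998, 0.0041, -0.0182, -0.0218], [0.0173, -0.1576, -0.9873, 1.5854], [0.0, 0.0, 0.0, 1.0]]
{'mtx': array([[331.28615793,   0.        , 275.90479666],
       [  0.        , 331.28615793, 205.65135156],
       [  0.        ,   0.        ,   1.        ]]), 'tool_from_camera': array([[-1.29492763e-03, -9.47835121e-01, -3.18758383e-01,
         8.22535426e-02],
       [ 9.99997468e-01, -6.40780362e-04, -2.15702631e-03,
         3.45058599e-04],
       [ 1.84025118e-03, -3.18760369e-01,  9.47833551e-01,
        -1.43324046e-01],
       [ 0.00000000e+00,  0.00000000e+00,  0.00000000e+00,
         1.00000000e+00]])}
```

View pics/top0.png

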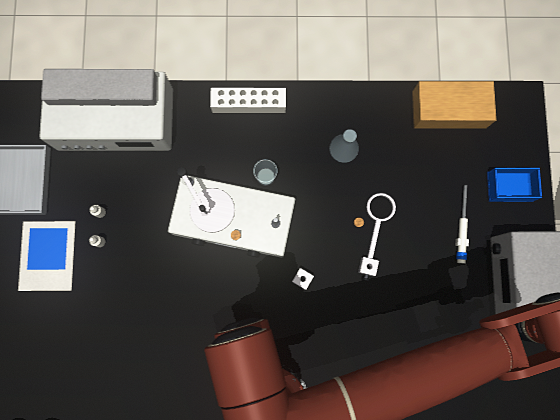

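View pics/scene0.png

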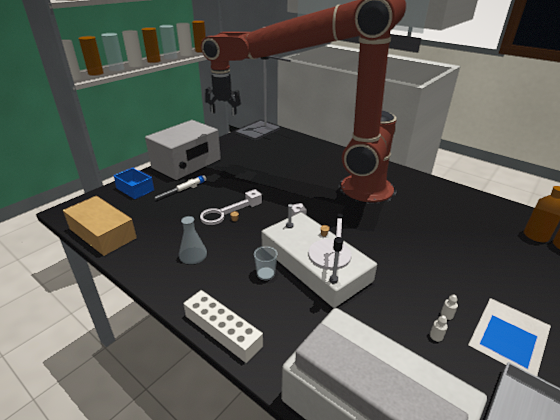

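The top view shows the stirrer (housing corners at about (183,175), (296,197), (281,256), (167,233)), its plate at (212,210) and the post near (276,218). The probe arm runs from (188,180) to (203,208). The holder's ring is at (381,207) and its block at (370,266), with a stopper at (359,222).

```bash
cat > h.py <<'E'
import numpy as np,cv2
from station import ctrl,optics
from scipy.spatial.transform import Rotation as R
def cam(n,o=None):
    c=optics.camera_params(n)
    if n=='wrist':
        T=np.eye(4);T[:3,:3]=R.from_rotvec(o['tool_rot']).as_matrix();T[:3,3]=o['tool_pos']
        return c['mtx'],T@c['tool_from_camera']
    return c['mtx'],c['extrinsics']
def ray(px,z,K,E):
    px=np.atleast_2d(np.array(px,float))
    d=np.c_[px,np.ones(len(px))]@np.linalg.inv(K).T@E[:3,:3].T
    return E[:3,3]+d*((z-E[2,3])/d[:,2])[:,None]
def proj(P,K,E):
    c=(np.atleast_2d(P)-E[:3,3])@E[:3,:3];u=c@K.T;return u[:,:2]/u[:,2:]
E
python3 - <<'E'
from h import *
f=np.load('top0.npz');p,d=f['p'],f['d'];K,E=cam('top')
v=p.min(2)
m=((v>110)&(p.max(2).astype(int)-v<40)).astype(np.uint8)
n,l,s,c=cv2.connectedComponentsWithStats(m)
for i in range(1,n):
    if s[i,4]>60 and 80<c[i,0]<450 and 150<c[i,1]<300: print(s[i],c[i].round(1),p[l==i].mean(0).round())
# world cloud
H,W=d.shape;u,w=np.meshgrid(np.arange(W),np.arange(H))
P=np.stack([(u-K[0,2])/K[0,0]*d,(w-K[1,2])/K[1,1]*d,d],-1)@E[:3,:3].T+E[:3,3]
np.save('P.npy',P)
Z=P[...,2]
def st(mask,name):
    q=P[mask];print(name,len(q),q.mean(0).round(4) if len(q) else '')
roi=np.zeros_like(m,bool);roi[165:265,160:300]=1
hs=roi&(Z>.07)&(Z<.088);st(hs,'housing')
pts=P[roi&(Z>.072)&(Z<.1)][:,:2].astype(np.float32)
print('rect',cv2.minAreaRect(pts))
roi2=np.zeros_like(roi);roi2[200:235,262:290]=1
st(roi2&(Z>.145),'post');st(roi&~roi2&(Z>.19),'arm')
q=P[roi&~roi2&(Z>.19)];print(q[::8].round(3).tolist())
roi3=np.zeros_like(roi);roi3[185:285,350:400]=1
hm=(m>0)&roi3
n,l,s,c=cv2.connectedComponentsWithStats(hm.astype(np.uint8))
k=1+np.argmax(s[1:,4]);hm=l==k
ys,xs=np.nonzero(hm);g=ray(np.c_[xs,ys],.014,K,E)[:,:2]
print('holder rect',cv2.minAreaRect(g.astype(np.float32)))
for y0,y1,z in((190,222,.014),(256,280,.04)):
    a=(ys>=y0)&(ys<y1);cc,r=cv2.minEnclosingCircle(np.c_[xs,ys][a].astype(np.float32));print(cc,r,ray([cc],z,K,E).round(4), ray([[xs[a].mean(),ys[a].mean()]],z,K,E).round(4))
A=cv2.resize(p[165:265,160:300],None,fx=5,fy=5,interpolation=cv2.INTER_CUBIC)
cv2.imwrite('pics/stir.png',A[:,:,::-1])
A=cv2.resize(p[185:285,340:420],None,fx=6,fy=6,interpolation=cv2.INTER_CUBIC)
cv2.imwrite('pics/hold.png',A[:,:,::-1])
E
```

```text
[254 168  22  16 219] [265.2 176. ] [154. 169. 166.]
[ 168  175  127   81 6901] [231.5 215. ] [237. 237. 233.]
[360 193  36  83 670] [374.4 238.2] [233. 231. 231.]
[ 90 205  12  13  98] [ 95.2 210.3] [199. 197. 185.]
[ 89 235  13  12  97] [ 94.8 240.7] [196. 194. 183.]
[292 268  22  22 239] [302.9 278.4] [218. 217. 215.]
housing 5590 [0.5224 0.084  0.0788]
rect ((0.564473032951355, 0.09141640365123749), (0.3298141658306122, 0.24811875820159912), 78.02069854736328)
post 23 [ 0.4577 -0.0224  0.4676]
arm 313 [0.5318 0.1577 0.4467]
[[0.307, -0.022, 1.585], [0.626, 0.217, 0.218], [0.624, 0.214, 0.218], [0.62, 0.216, 0.223], [0.619, 0.224, 0.216], [0.623, 0.207, 0.197], [0.615, 0.215, 0.223], [0.611, 0.22, 0.227], [0.61, 0.226, 0.219], [0.613, 0.208, 0.206], [0.61, 0.21, 0.211], [0.607, 0.214, 0.213], [0.604, 0.21, 0.211], [0.601, 0.204, 0.213], [0.596, 0.206, 0.214], [0.593, 0.199, 0.213], [0.588, 0.204, 0.214], [0.585, 0.196, 0.216], [0.581, 0.196, 0.211], [0.575, 0.198, 0.214], [0.572, 0.19, 0.216], [0.569, 0.185, 0.219], [0.564, 0.188, 0.216], [0.56, 0.189, 0.208], [0.557, 0.178, 0.211], [0.552, 0.185, 0.214], [0.549, 0.18, 0.212], [0.546, 0.175, 0.216], [0.541, 0.177, 0.217], [0.54, 0.168, 0.208], [0.533, 0.174, 0.216], [0.53, 0.163, 0.221], [0.526, 0.172, 0.213], [0.522, 0.168, 0.22], [0.52, 0.163, 0.22], [0.518, 0.161, 0.217], [0.307, -0.022, 1.585], [0.307, -0.022, 1.585], [0.307, -0.022, 1.585], [0.307, -0.022, 1.585]]
holder rect ((0.477041095495224, -0.3210126459598541), (0.08400039374828339, 0.2425285279750824), 82.36060333251953)
(380.6695556640625, 207.15652465820312) 14.60991096496582 [[ 0.5548 -0.3308  0.014 ]] [[ 0.5555 -0.3314  0.014 ]]
(369.0, 266.0) 10.816754341125488 [[ 0.3822 -0.2867  0.04  ]] [[ 0.383 -0.287  0.04 ]]
```

View pics/stir.png

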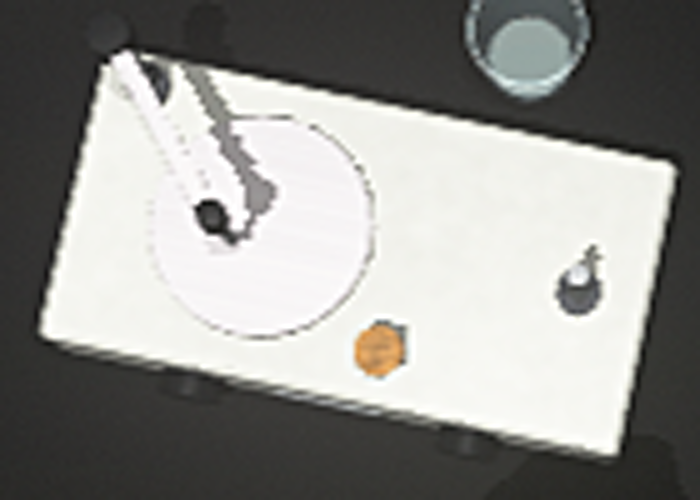

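View pics/hold.png

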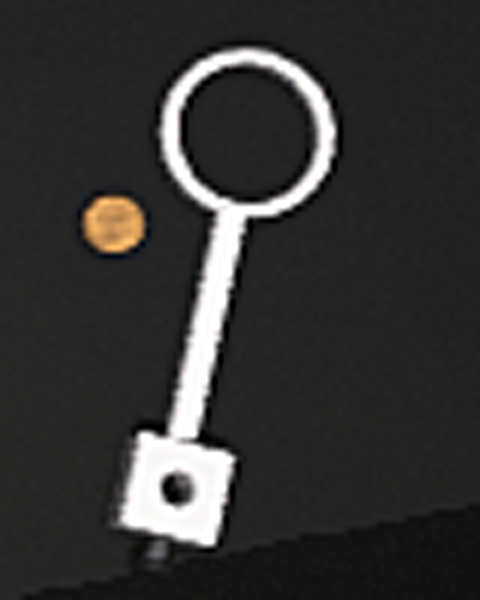

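The bar and block are clear. The block's bore is at full-frame pixel (369.5,266.2), the ring centre at (381.3,207) and the thumbscrew on the block's near end. The post top is at (276,219.4) and the probe cap at (202.4,208).

```bash
python3 - <<'E'
from h import *
f=np.load('top0.npz');p,d=f['p'],f['d'];K,E=cam('top')
S=lambda L:np.array(L)/5+[160,165]-.4
c=ray(S([[107,52],[678,167],[618,455],[40,337]]),.08,K,E)[:,:2]
print('corners',c.round(4).tolist(),'sides',[np.linalg.norm(c[i]-c[(i+1)%4]).round(3) for i in range(4)])
ctr=c.mean(0); e=(c[0]-c[1])+(c[3]-c[2]);yaw=np.arctan2(-e[0],e[1]);print('ctr',ctr,'yaw',yaw)
Rz=np.array([[np.cos(yaw),-np.sin(yaw)],[np.sin(yaw),np.cos(yaw)]])
g=lambda x,y:ctr+Rz@[x,y]
pl,po,hi=g(0,.055),g(0,-.125),g(.065,.135)
print('plate',pl,'post',po,'hinge',hi)
print('meas plate',ray(S([[263,227]]),.092,K,E),'post',ray(S([[580,272]]),.16,K,E),'hinge',ray(S([[122,60]]),.222,K,E),'cap',ray(S([[212,215]]),.222,K,E))
cap=ray(S([[212,215]]),.222,K,E)[0,:2];a0=np.arctan2(*(pl-hi)[::-1]);a1=np.arctan2(*(cap-hi)[::-1])
print('dir0',a0,'dircap',a1,'angle',a0-a1,np.linalg.norm(cap-hi))
b=ray([[369.1,265.9]],.04,K,E)[0];r=ray([[380.9,206.8]],.014,K,E)[0]
print('bore',b,'ring',r,np.linalg.norm((b-r)[:2]));u=(r-b)[:2]/np.linalg.norm((r-b)[:2]);m=(r+b)[:2]/2
print('balance',m-u*.033,'holder yaw',np.arctan2(u[1],u[0]),'target dir',np.arctan2(*(pl-po)[::-1]))
o=ctrl.get_obs();M=R.from_rotvec(o['tool_rot']).as_matrix();print('tool x,y dirs',M[:,0],M[:,1])
for q,z in(([358.6,222.4],.026),([94.5,210],.07),([95,240.7],.07),([344,147],.07),([303,278.4],.04),([235.6,234.5],.106)):print(ray([q],z,K,E).round(3))
print('target balance',po+(pl-po)/180*57)
E
```

```text
corners [[0.6385, 0.243], [0.5714, -0.0781], [0.4102, -0.0433], [0.4773, 0.2763]] sides [np.float64(0.328), np.float64(0.165), np.float64(0.327), np.float64(0.165)]
ctr [0.52435489 0.09946797] yaw -0.20628230857421218
plate [0.53562012 0.15330192] post [ 0.49875208 -0.02288192] hinge [0.61562786 0.2182924 ]
meas plate [[0.53652758 0.15254238 0.092     ]] post [[ 0.50133344 -0.02274287  0.16      ]] hinge [[0.60302331 0.21031471 0.222     ]] cap [[0.52282247 0.16318138 0.222     ]]
dir0 -2.459395190243857 dircap -2.605719198067009 angle 0.14632400782315225 0.10793547135931791
bore [ 0.38244067 -0.28701109  0.04      ] ring [ 0.55586274 -0.33155716  0.014     ] 0.17905186172003934
balance [ 0.4371893 -0.3010741] holder yaw -0.2514294268042289 target dir 1.3645140182206845
tool x,y dirs [9.23859320e-01 3.82732147e-01 2.46750293e-04] [ 0.38273191 -0.92385754 -0.00187799]
[[ 0.509 -0.263  0.026]]
[[0.541 0.484 0.07 ]]
[[0.455 0.478 0.07 ]]
[[ 0.721 -0.22   0.07 ]]
[[ 0.349 -0.099  0.04 ]]
[[0.467 0.086 0.106]]
target balance [0.51042696 0.03290963]
```

```bash
python3 -m handwheel '[{"roll":0.1,"tz":-8},{"roll":0.1,"tz":-8},{"roll":0.1,"tz":-8},{"roll":0.093,"tz":-8},{"tx":14,"ty":-28},{"tx":14,"ty":-28},{"tx":14,"ty":-28},{"tx":14,"ty":-28},{"tx":14,"ty":-28},{"tx":14,"ty":-28},{"tx":14,"ty":-28},{"tx":14,"ty":-28}]' 0 30
```

```text
$[0]: bad value
```

```bash
python3 -m handwheel '[{"tx":0,"ty":0,"tz":-8,"roll":0.1},{"tx":0,"ty":0,"tz":-8,"roll":0.1},{"tx":0,"ty":0,"tz":-8,"roll":0.1},{"tx":0,"ty":0,"tz":-8,"roll":0.093},{"tx":14,"ty":-28,"tz":0,"roll":0},{"tx":14,"ty":-28,"tz":0,"roll":0},{"tx":14,"ty":-28,"tz":0,"roll":0},{"tx":14,"ty":-28,"tz":0,"roll":0},{"tx":14,"ty":-28,"tz":0,"roll":0},{"tx":14,"ty":-28,"tz":0,"roll":0},{"tx":14,"ty":-28,"tz":0,"roll":0},{"tx":14,"ty":-28,"tz":0,"roll":0}]' 0 30
```

```text
t: 1.1
tool_pos: [0.3515, -0.3518, 0.2628]
tool_rot: [-3.141, 0.001, 0.001]
contact_force: [0.9, -0.5, 0.1]
opening: -0.0002
grip_force: 0.0
```

```bash
python3 -m handwheel '[{"tx":14,"ty":-34,"tz":0,"roll":0},{"tx":14,"ty":-34,"tz":0,"roll":0},{"tx":14,"ty":-34,"tz":0,"roll":0},{"tx":14,"ty":-34,"tz":0,"roll":0},{"tx":14,"ty":-34,"tz":0,"roll":0},{"tx":14,"ty":-34,"tz":0,"roll":0},{"tx":14,"ty":-34,"tz":0,"roll":0},{"tx":14,"ty":-34,"tz":0,"roll":0},{"tx":14,"ty":-34,"tz":0,"roll":0},{"tx":14,"ty":-34,"tz":0,"roll":0},{"tx":14,"ty":-34,"tz":0,"roll":0},{"tx":14,"ty":-34,"tz":0,"roll":0}]'; python3 - <<'E'
from h import *
o=ctrl.get_obs();p,d=optics.get_image('wrist');print(o['tool_pos'],np.array(o['dq']).round(3))
K,E=cam('wrist',o)
cv2.imwrite('pics/w1.png',p[:,:,::-1])
print(proj([[.6156,.2183,.222],[.5005,-.0228,.16],[.5228,.1632,.222],[.536,.153,.092]],K,E).round(1))
E
```

```text
t: 2.1
tool_pos: [0.5194, 0.0565, 0.2629]
tool_rot: [3.142, 0.0, -0.001]
contact_force: [0.2, -1.3, -0.0]
opening: 0.0001
grip_force: 0.0
[0.51943057 0.05653508 0.26286712] [ 0.816  0.511 -0.432 -0.005 -0.088  0.811]
[[-38.5  66. ]
 [375.3 227.2]
 [ 99.5 232.3]
 [176.1 166.2]]
```

View pics/w1.png

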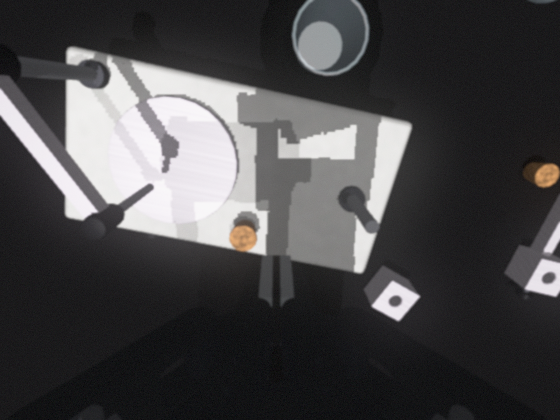

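The wrist view agrees with the top measurement: the cap is at (95,228), predicted (99,232), and the post top at (373,228), predicted (375,227). I'll go beside the bar and lower next to it.

```bash
python3 -m handwheel '[{"tx":15,"ty":-23,"tz":0,"roll":0},{"tx":15,"ty":-23,"tz":0,"roll":0},{"tx":15,"ty":-23,"tz":0,"roll":0},{"tx":15,"ty":-24,"tz":0,"roll":0},{"tx":0,"ty":0,"tz":0,"roll":0},{"tx":0,"ty":0,"tz":17,"roll":0},{"tx":0,"ty":0,"tz":17,"roll":0},{"tx":0,"ty":0,"tz":17,"roll":0},{"tx":0,"ty":0,"tz":17,"roll":0},{"tx":0,"ty":0,"tz":0,"roll":0}]' && python3 -m handwheel '[{"tx":-5,"ty":-8,"tz":0,"roll":0},{"tx":-5,"ty":-7,"tz":0,"roll":0},{"tx":-5,"ty":-7,"tz":0,"roll":0},{"tx":-5,"ty":-7,"tz":0,"roll":0},{"tx":-4,"ty":-7,"tz":0,"roll":0},{"tx":-4,"ty":-7,"tz":0,"roll":0},{"tx":-2,"ty":-6,"tz":0,"roll":0},{"tx":-2,"ty":-6,"tz":0,"roll":0},{"tx":-1,"ty":-6,"tz":0,"roll":0},{"tx":-1,"ty":-6,"tz":0,"roll":0},{"tx":0,"ty":0,"tz":0,"roll":0}]'
```

```text
t: 2.98
tool_pos: [0.5765, 0.1468, 0.1903]
tool_rot: [3.14, -0.001, -0.013]
contact_force: [-0.4, -0.0, -0.8]
opening: 0.0001
grip_force: 0.0
t: 3.9
tool_pos: [0.545, 0.2158, 0.1951]
tool_rot: [-3.141, -0.001, 0.001]
contact_force: [-0.9, 0.4, -0.3]
opening: -0.0
grip_force: 0.0
```

```bash
python3 -m handwheel '[{"tx":0,"ty":-6,"tz":0,"roll":0},{"tx":1,"ty":-6,"tz":0,"roll":0},{"tx":2,"ty":-6,"tz":0,"roll":0},{"tx":2,"ty":-6,"tz":0,"roll":0},{"tx":2,"ty":-6,"tz":0,"roll":0},{"tx":3,"ty":-6,"tz":0,"roll":0},{"tx":0,"ty":0,"tz":0,"roll":0},{"tx":0,"ty":0,"tz":0,"roll":0}]'; python3 - <<'E'
from h import *
p,d=optics.get_image('scene');p2,_=optics.get_image('top')
A=np.hstack([cv2.resize(p[180:320,250:400],(375,350)),cv2.resize(p2[120:300,120:310],(370,350))])
cv2.imwrite('pics/s2.png',A[:,:,::-1])
E
```

```text
t: 4.57
tool_pos: [0.5555, 0.2512, 0.1953]
tool_rot: [-3.141, -0.001, 0.0]
contact_force: [-0.0, -1.0, -1.0]
opening: 0.0001
grip_force: 0.0
```

View pics/s2.png

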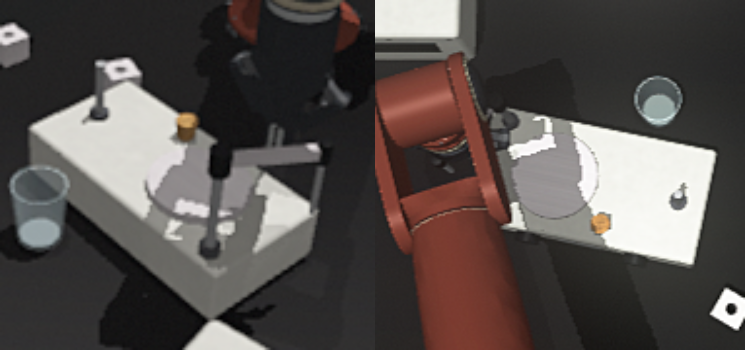

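The scene camera shows the arm swung outward, with the hinge at crop (220,155) and the cap at (322,152). I'll measure the angle, then retreat upward and away.

```bash
python3 - <<'E'
from h import *
K,E=cam('scene')
c=ray([[378.8,240.3]],.218,K,E)[0];h=ray([[338,240]],.222,K,E)[0];print(c,h)
for H in(h[:2],np.array([.6156,.2183])):
    v=c[:2]-H;print(np.linalg.norm(v),(-2.459-np.arctan2(v[1],v[0]))%(2*np.pi))
E
python3 -m handwheel '[{"tx":0,"ty":5,"tz":-5,"roll":0},{"tx":0,"ty":5,"tz":-17,"roll":0},{"tx":0,"ty":0,"tz":-20,"roll":0},{"tx":0,"ty":0,"tz":-20,"roll":0},{"tx":0,"ty":10,"tz":-10,"roll":0},{"tx":-4,"ty":28,"tz":0,"roll":0},{"tx":-6,"ty":36,"tz":0,"roll":0},{"tx":-6,"ty":36,"tz":0,"roll":0},{"tx":-6,"ty":36,"tz":0,"roll":0},{"tx":-6,"ty":36,"tz":0,"roll":0},{"tx":-6,"ty":36,"tz":0,"roll":0},{"tx":-6,"ty":36,"tz":0,"roll":0}]' 60
```

```text
[0.55414226 0.29910237 0.218     ] [0.62284397 0.22279755 0.222     ]
0.10267594925206781 1.5203757419043127
0.10151885032323683 1.603142619275598
t: 5.67
tool_pos: [0.5142, -0.0158, 0.2674]
tool_rot: [3.141, -0.001, 0.0]
contact_force: [-0.5, -0.6, -0.1]
opening: 0.0597
grip_force: 0.0
```

```bash
python3 -m handwheel '[{"tx":-8,"ty":31,"tz":0,"roll":0},{"tx":-8,"ty":32,"tz":0,"roll":0},{"tx":-9,"ty":32,"tz":0,"roll":0},{"tx":-9,"ty":32,"tz":0,"roll":0},{"tx":-9,"ty":32,"tz":0,"roll":0},{"tx":-9,"ty":32,"tz":0,"roll":0},{"tx":-9,"ty":32,"tz":0,"roll":0},{"tx":-8,"ty":31,"tz":0,"roll":0},{"tx":-8,"ty":31,"tz":0,"roll":0},{"tx":0,"ty":0,"tz":0,"roll":0.125},{"tx":0,"ty":0,"tz":0,"roll":0.124},{"tx":0,"ty":0,"tz":0,"roll":0}]'; cat > look.py <<'E'
from h import *
import sys
o=ctrl.get_obs();p,d=optics.get_image('wrist');K,E=cam('wrist',o)
cv2.imwrite(f'pics/{sys.argv[1]}.png',p[:,:,::-1])
M=R.from_rotvec(o['tool_rot']).as_matrix()
print(o['t'],o['tool_pos'],'yaw',np.arctan2(M[1,0],M[0,0]))
print(proj([[.382,-.287,.04],[.555,-.331,.014],[.437,-.301,.02]],K,E).round(1))
E
python3 look.py w3
```

```text
t: 6.67
tool_pos: [0.4372, -0.2995, 0.2671]
tool_rot: [-3.116, 0.397, 0.001]
contact_force: [0.2, -0.4, -0.4]
opening: 0.0601
grip_force: 0.0
6.6667 [ 0.43715434 -0.29949035  0.26709224] yaw -0.2531774435142735
[[277.8 216.6]
 [277.1  55.6]
 [277.6 166.3]]
```

View pics/w3.png

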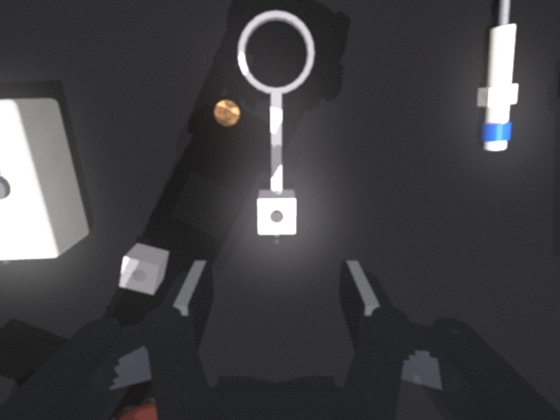

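The wrist view shows the bore at (277,216) and the ring at (276,52), within a few mm of the prediction. The bar is straight down the column, and the stopper at (227,112) is clear of the fingers. Descending.

```bash
python3 -m handwheel '[{"tx":0,"ty":1,"tz":34,"roll":0},{"tx":0,"ty":0,"tz":34,"roll":0},{"tx":0,"ty":0,"tz":34,"roll":0},{"tx":0,"ty":0,"tz":34,"roll":0},{"tx":0,"ty":0,"tz":34,"roll":0},{"tx":0,"ty":0,"tz":34,"roll":0},{"tx":0,"ty":0,"tz":14,"roll":0},{"tx":0,"ty":0,"tz":12,"roll":0},{"tx":0,"ty":0,"tz":12,"roll":0},{"tx":0,"ty":0,"tz":12,"roll":0},{"tx":0,"ty":0,"tz":8,"roll":0},{"tx":0,"ty":0,"tz":0,"roll":0}]' && python3 -m handwheel '[{"tx":0,"ty":0,"tz":0,"roll":0},{"tx":0,"ty":0,"tz":0,"roll":0},{"tx":0,"ty":0,"tz":0,"roll":0},{"tx":0,"ty":0,"tz":0,"roll":0},{"tx":0,"ty":0,"tz":0,"roll":0},{"tx":0,"ty":0,"tz":0,"roll":0},{"tx":0,"ty":0,"tz":0,"roll":0},{"tx":0,"ty":0,"tz":0,"roll":0},{"tx":0,"ty":0,"tz":0,"roll":0},{"tx":0,"ty":0,"tz":0,"roll":0},{"tx":0,"ty":0,"tz":0,"roll":0},{"tx":0,"ty":0,"tz":0,"roll":0}]' 0 80
```

```text
t: 7.72
tool_pos: [0.4374, -0.2988, 0.004]
tool_rot: [-3.116, 0.389, 0.003]
contact_force: [0.3, 0.4, -0.5]
opening: 0.0602
grip_force: 0.0
t: 8.72
tool_pos: [0.4387, -0.3001, 0.0066]
tool_rot: [3.116, -0.39, 0.002]
contact_force: [-1.2, 0.9, 6.6]
opening: 0.0097
grip_force: 80.3
```

```bash
python3 -m handwheel '[{"tx":0,"ty":0,"tz":-4,"roll":0},{"tx":0,"ty":0,"tz":-8,"roll":0},{"tx":0,"ty":0,"tz":-12,"roll":0},{"tx":0,"ty":0,"tz":-14,"roll":0},{"tx":0,"ty":0,"tz":-14,"roll":0},{"tx":0,"ty":0,"tz":-14,"roll":0},{"tx":0,"ty":0,"tz":-10,"roll":0},{"tx":0,"ty":0,"tz":-5,"roll":0},{"tx":0,"ty":0,"tz":0,"roll":0},{"tx":0,"ty":0,"tz":0,"roll":0},{"tx":0,"ty":0,"tz":0,"roll":0}]'; python3 look.py w4; python3 - <<'E'
from h import *
p,d=optics.get_image('scene');q=cv2.imread('pics/w4.png')[:,:,::-1]
A=np.hstack([cv2.resize(p[110:290,150:310],(400,450)),cv2.resize(q,(400,450))])
cv2.imwrite('pics/s4.png',A[:,:,::-1]);o=ctrl.get_obs();print(o['wrist_torque'],o['contact_force'])
E
```

```text
t: 9.63
tool_pos: [0.4374, -0.2988, 0.0853]
tool_rot: [-3.116, 0.39, 0.002]
contact_force: [-0.7, -0.0, -5.1]
opening: 0.0102
grip_force: 78.9
9.6333 [ 0.4374204  -0.29883727  0.08526306] yaw -0.24922383485732574
[[279.8 311.5]
 [280.1  21.1]
 [279.7 222.1]]
[ 0.01753736 -0.02723092  0.03314988] [-0.53420368 -0.23275017 -4.86490721]
```

View pics/s4.png

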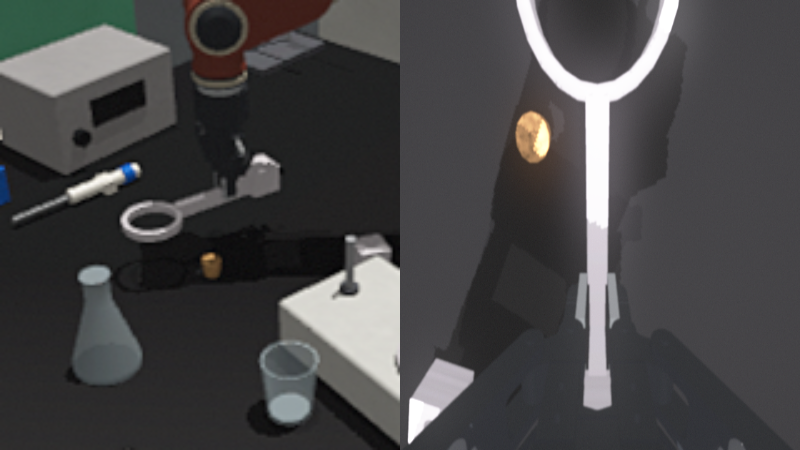

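The holder is held level and clear: the scene shows the bar horizontal, wrist torque is about 0, and the weight is about 5 N. I'll lift above the post height and carry.

```bash
python3 -m handwheel '[{"tx":0,"ty":0,"tz":-6,"roll":0},{"tx":0,"ty":0,"tz":-12,"roll":0},{"tx":0,"ty":0,"tz":-18,"roll":0},{"tx":0,"ty":0,"tz":-21,"roll":0},{"tx":0,"ty":0,"tz":-21,"roll":0},{"tx":0,"ty":0,"tz":-21,"roll":0},{"tx":0,"ty":0,"tz":-18,"roll":0},{"tx":0,"ty":-4,"tz":-12,"roll":0},{"tx":0,"ty":-8,"tz":-6,"roll":0},{"tx":0,"ty":-12,"tz":0,"roll":0},{"tx":-1,"ty":-18,"tz":0,"roll":0},{"tx":-1,"ty":-20,"tz":0,"roll":0}]' && python3 -m handwheel '[{"tx":-1,"ty":-22,"tz":0,"roll":0},{"tx":-1,"ty":-24,"tz":0,"roll":0},{"tx":-1,"ty":-26,"tz":0,"roll":0},{"tx":-1,"ty":-28,"tz":0,"roll":0},{"tx":-1,"ty":-30,"tz":0,"roll":0},{"tx":-1,"ty":-30,"tz":0,"roll":0},{"tx":-1,"ty":-30,"tz":0,"roll":0},{"tx":-1,"ty":-28,"tz":0,"roll":0},{"tx":0,"ty":-26,"tz":0,"roll":0},{"tx":0,"ty":-18,"tz":0,"roll":0},{"tx":0,"ty":-12,"tz":0,"roll":0},{"tx":0,"ty":-4,"tz":0,"roll":0}]'
```

```text
t: 10.73
tool_pos: [0.4509, -0.2371, 0.2198]
tool_rot: [-3.116, 0.391, 0.003]
contact_force: [0.3, 0.7, -5.2]
opening: 0.0096
grip_force: 78.9
t: 11.73
tool_pos: [0.5114, 0.0349, 0.2198]
tool_rot: [-3.117, 0.386, 0.004]
contact_force: [-0.4, -0.4, -4.7]
opening: 0.0097
grip_force: 78.9
```

```bash
python3 -m handwheel '[{"tx":0,"ty":0,"tz":0,"roll":-0.04},{"tx":0,"ty":0,"tz":0,"roll":-0.08},{"tx":0,"ty":0,"tz":0,"roll":-0.1},{"tx":0,"ty":0,"tz":0,"roll":-0.1},{"tx":0,"ty":0,"tz":0,"roll":-0.1},{"tx":0,"ty":0,"tz":0,"roll":-0.1},{"tx":0,"ty":0,"tz":0,"roll":-0.1},{"tx":0,"ty":0,"tz":0,"roll":-0.1},{"tx":0,"ty":0,"tz":0,"roll":-0.1}]' && python3 -m handwheel '[{"tx":0,"ty":0,"tz":0,"roll":-0.1},{"tx":0,"ty":0,"tz":0,"roll":-0.1},{"tx":0,"ty":0,"tz":0,"roll":-0.1},{"tx":0,"ty":0,"tz":0,"roll":-0.1},{"tx":0,"ty":0,"tz":0,"roll":-0.1},{"tx":0,"ty":0,"tz":0,"roll":-0.1},{"tx":0,"ty":0,"tz":0,"roll":-0.1},{"tx":0,"ty":0,"tz":0,"roll":-0.06},{"tx":0,"ty":0,"tz":0,"roll":-0.03},{"tx":0,"ty":0,"tz":0,"roll":0},{"tx":0,"ty":0,"tz":0,"roll":0},{"tx":0,"ty":0,"tz":0,"roll":0}]'; python3 - <<'E'
from h import *
o=ctrl.get_obs();M=R.from_rotvec(o['tool_rot']).as_matrix();print(o['tool_pos'],np.arctan2(M[1,0],M[0,0]))
p,d=optics.get_image('wrist');np.savez('w5.npz',p=p,d=d,pos=o['tool_pos'],rot=o['tool_rot'])
q,e=optics.get_image('scene');r,_=optics.get_image('top')
A=np.hstack([p[:,130:430],cv2.resize(q[150:330,220:420],(460,420))])
cv2.imwrite('pics/s5.png',A[:,:,::-1])
K,E=cam('wrist',o);H,W=d.shape;u,w=np.meshgrid(np.arange(W),np.arange(H))
P=np.stack([(u-K[0,2])/K[0,0]*d,(w-K[1,2])/K[1,1]*d,d],-1)@E[:3,:3].T+E[:3,3]
c=(P-o['tool_pos'])@M  # tool coords
s=(c[...,2]<.03)&(c[...,2]>-.05)&(d>.05)&(abs(c[...,1])<.06)&(c[...,0]>.02)
for a in np.arange(.02,.18,.02):
    k=s&(c[...,0]>a)&(c[...,0]<a+.02)
    if k.sum()>20:print(a.round(2),k.sum(),'y',c[k][:,1].min().round(4),c[k][:,1].max().round(4),'z world',np.median(P[k][:,2]).round(4))
E
```

```text
t: 12.48
tool_pos: [0.5116, 0.0319, 0.2205]
tool_rot: [-3.013, -0.89, 0.003]
contact_force: [-0.8, -0.4, -4.4]
opening: 0.0096
grip_force: 78.9
t: 13.48
tool_pos: [0.5119, 0.0323, 0.2209]
tool_rot: [-2.443, -1.975, 0.001]
contact_force: [-0.2, -1.1, -5.4]
opening: 0.0097
grip_force: 78.9
[0.51190827 0.03227079 0.22088857] 1.3595365541065048
0.02 1255 y -0.0059 0.0062 z world 0.2349
0.04 1452 y -0.0058 0.0061 z world 0.2349
0.06 1694 y -0.0059 0.0062 z world 0.2349
0.08 3755 y -0.0341 0.0343 z world 0.2287
0.1 2166 y -0.0404 0.0409 z world 0.2284
```

View pics/s5.png

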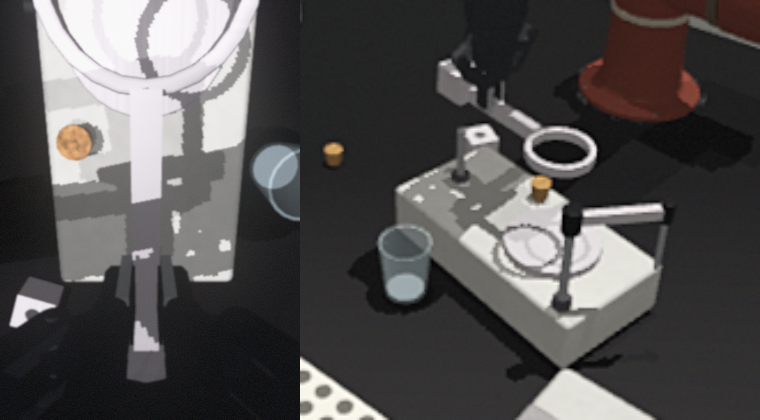

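The holder is level, with the bar top at a uniform z = 0.2349, so its underside is at 0.2149. The ring works out at (0.538,0.154) against the plate at (0.536,0.153), and the bore at (0.500,-0.0225) against the post at (0.500,-0.023). I'll lower to a 3 cm gap.

```bash
python3 -m handwheel '[{"tx":0,"ty":0,"tz":3,"roll":0},{"tx":0,"ty":0,"tz":5,"roll":0},{"tx":0,"ty":0,"tz":6,"roll":0},{"tx":0,"ty":0,"tz":5,"roll":0},{"tx":0,"ty":0,"tz":4,"roll":0},{"tx":0,"ty":0,"tz":2,"roll":0},{"tx":0,"ty":0,"tz":0,"roll":0},{"tx":0,"ty":0,"tz":0,"roll":0},{"tx":0,"ty":0,"tz":0,"roll":0},{"tx":0,"ty":0,"tz":0,"roll":0},{"tx":0,"ty":0,"tz":0,"roll":0},{"tx":0,"ty":0,"tz":0,"roll":0}]'; python3 - <<'E'
from h import *
o=ctrl.get_obs();M=R.from_rotvec(o['tool_rot']).as_matrix();print(o['tool_pos'],np.abs(o['dq']).max())
q,e=optics.get_image('scene');r,_=optics.get_image('top')
K,E=cam('scene');u=M[:,0]
bore=o['tool_pos']-.056*u;bore[2]=o['tool_pos'][2]-.006
print(bore,proj([bore,bore+[0,0,.04],[.5,-.0228,.16]],K,E))
A=np.hstack([cv2.resize(q[150:270,260:400],(420,360)),cv2.resize(r[150:270,160:290],(390,360))[:,:370]])
cv2.imwrite('pics/s6.png',A[:,:,::-1])
E
```

```text
t: 14.63
tool_pos: [0.5124, 0.0326, 0.1966]
tool_rot: [2.442, 1.976, 0.001]
contact_force: [0.7, 0.3, -5.6]
opening: 0.0098
grip_force: 78.9
[0.51235985 0.03255108 0.19659035] 0.0030655654682660727
[ 0.50068414 -0.02221824  0.19059035] [[289.6392032  196.23135178]
 [289.98465268 184.91838079]
 [289.37141299 204.43260986]]
```

View pics/s6.png

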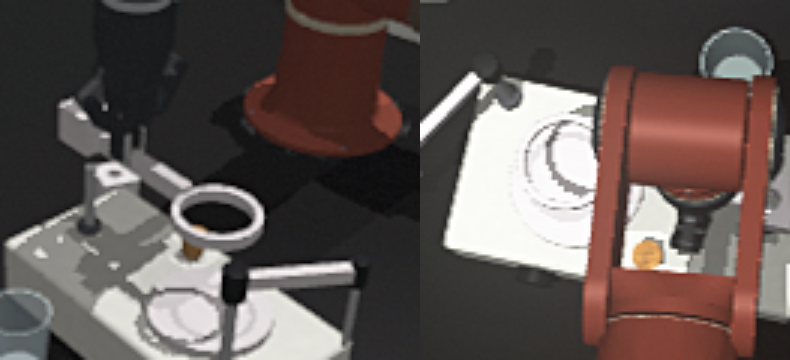

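The scene shows the block at crop (87,125) directly above the post top at (93,162), with air between them. The top view shows the ring over the plate and the probe arm out to the left. Everything is still, so I'm handing in.

```bash
python3 -c "
from station import ctrl
print(ctrl.finish_job())"
```

```text
the job is handed in; nothing more can be done
None
```

I swung the probe arm about 1.5 rad clear and handed the job in with the ring holder gripped at its balance point, level and still, its block about 3 cm above the post and its ring over the plate; the hand-in returned no verdict.

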